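# Sample jar through the spring flap of the holding bay

## Task

Stand the little amber jar on the entry ledge of the steel holding bay, then slide it along the lane, through the orange spring flap, until it is fully home against the black rubber buffer of the backstop. Press it there so that the buffer gives a little for a moment, but gently, and let go with the jar standing upright against the buffer and the flap shut behind it. Leave the shaker, the timer and the thermometer where they are.

Things in the scene. Friction and masses are not known exactly. Their poses are not given: they have to be found in the camera images.
- jar: Amber jar with pink cap, 0.25 kg: a block 37 mm (own x) by 46 mm (own y), 66 mm high, narrower cap up to 74 mm. Origin: centre of underside, z up; half a turn makes no difference. In the lane its own y must lie along the lane (only the 37 mm side fits). Grip the faces 37 mm apart about 50 mm above its foot, so that the fingers stay above the lane's walls.
- bay: Steel bay fixed to the table, 266 x 76 mm, open above. Origin: on the table under the flap's hinge; x inwards along the lane, z up. The deck is 30 mm above the origin all along (held up to 4 mm above it the jar slides freely and opens the flap just as well). Guide walls 42 mm apart inside, 5 mm thick, top 46 mm above the table, from x = -20 to 177 mm; from x = -49 mm they flare out to 65 mm.
- entry (a point): Point on top of the bay's entry ledge (30 mm above the table; ledge 64 mm wide, open above, bay x = -89 to -4 mm), on the lane's centre line at bay x = -57 mm; same axes as the bay. A jar whose foot is centred here stands clear of the flap.
- flap (a joint): Orange spring flap across the lane, 25 mm wide, top 50 mm above the table, hinged at its foot (bay x = 0, 8 mm above the table). 0 rad = upright, shut; grows to 1.5 as it is pushed inwards and down; it cannot open outwards. A light spring (about 1 N against the jar) shuts it; the jar slides over it and it springs up once the jar's rear face is 35 mm past the hinge.
- buffer (a joint): Black rubber buffer on the aluminium backstop in the lane, face 6 to 48 mm above the deck. 0 m = at rest; grows as it is pushed in, 1 mm per 2.5 N, well damped; over 6 mm (15 N) is too much; 1.2 mm (3 N) for 0.3 s is enough. The backstop is clamped elsewhere each time: a jar just touching the buffer has its centre at bay x = 66 to 101 mm; find it by feel.
- pin (a joint): Yellow sensing pin, 10 mm thick, sticking out 6 mm from the buffer's face towards the flap, 20 mm above the deck. 0 m = out; 0.006 = flush with the buffer's face (jar against the buffer). Its spring is under 0.5 N, too weak to push the jar back.
- shaker: Glass salt shaker with grey top, 44 mm thick, 90 mm high; bystander. Origin: centre of its underside.
- timer: Red and white wind-up kitchen timer, 65 mm thick, 46 mm high; bystander. Origin: centre of its underside.
- thermometer: White probe thermometer lying flat, 188 x 30 x 17 mm; bystander. Origin: centre of its underside, probe along its own x.
Not all that is in view belongs to the job. What is shaped like the jar but blue or green is not meant.

How it is judged:
On the way, in this order (a step that is already met when the one before it is completed fails the run):
1. the jar stands upright on the entry ledge, before the shut flap (x of jar in the frame of bay between -0.09 and -0.02 m and y of jar in the frame of bay between -0.012 and 0.012 m and z of jar in the frame of bay between 0.025 and 0.036 m and angle between jar's own z axis and vertical below 0.15 rad and value of joint flap below 0.3 rad), for 0.1 s.
2. the jar slides along the deck and holds the flap down (z of jar in the frame of bay between 0.025 and 0.036 m and y of jar in the frame of bay between -0.006 and 0.006 m and angle between jar's own z axis and vertical below 0.12 rad and x of jar in the frame of bay between 0 and 0.045 m and value of joint flap above 0.8 rad), for 0.05 s.
3. the jar is pressed against the backstop, buffer in by 1.2 mm or more (z of jar in the frame of bay between 0.025 and 0.036 m and y of jar in the frame of bay between -0.006 and 0.006 m and angle between jar's own z axis and vertical below 0.12 rad and value of joint buffer above 0.0012 m and value of joint pin above 0.0045 m), for 0.2 s.
At the end, for the whole second after the job is handed in: The jar, released and at rest, stands upright (within 0.12 rad) on the deck of the lane, on the far side of the flap and centred in the lane within 6 mm, against the backstop (sensing pin in by more than 3 mm of its 6 mm), and the flap is shut (under 0.15 rad) (z of jar in the frame of bay between 0.025 and 0.036 m and y of jar in the frame of bay between -0.006 and 0.006 m and angle between jar's own z axis and vertical below 0.12 rad and x of jar in the frame of bay above 0.055 m and value of joint pin above 0.003 m and value of joint flap below 0.15 rad and linear speed of jar below 0.02 m/s and contact force between the fingers and jar below 0.2 N); the robot touches nothing.
It fails at once if the buffer is pressed in by more than 6 mm (15 N) (value of joint buffer above 0.006 m).
It fails at once if the jar is tipped (angle between jar's own z axis and vertical above 0.5 rad).
It fails at once if the shaker is moved by more than 3 cm (distance of shaker from where it was at the start of the episode above 0.03 m).
It fails at once if the timer is moved by more than 3 cm (distance of timer from where it was at the start of the episode above 0.03 m).
It fails at once if the thermometer is moved by more than 3 cm (distance of thermometer from where it was at the start of the episode above 0.03 m).
It also fails if it takes over 64 s, if anything falls off the work surface, if the arm or the gripper's body presses on something with over 40 N, if the wrist force passes 120 N, or if a joint passes its speed limit or range.

## Robot

A 7-joint arm with a two-finger parallel gripper is mounted at the origin on a cart in front of the work surface, level with it; the furniture and walls round the work are solid. World frame = base frame: x ahead of the robot, y to its left, z up, the work surface at z = 0. Lengths are in m, angles in rad, forces in N, time in s.
With the tool pointing down it reaches from about 0.425 to 0.95 m from the base axis. Payload 4.7 kg.
Tool frame: the origin (TCP) lies on the centre line of the jaws, within the pads' length; the fingertips stand robot.nose_length ahead of it and the grasp point (between the pads) lies 8 mm behind it (robot.nose_length is the distance from the TCP to the fingertips, in m); z points along the fingers, x is the direction in which the jaws open and shut, and the axes are right-handed (so a half turn about z gives the same grasp; the last joint's range is limited). The gripper opens to 85 mm and grips with 20 to 120 N. Pads are 22 mm wide; open, the fingers measure 114 mm over their backs; the gripper's body (76 mm by 85 mm) begins 54 mm behind the grasp point. The pads swing forward as they close: fully open they stand 13 mm farther back than shut.
Start: joints at [1.144, 0.469, -0.049, 1.532, 0.024, 1.141, -0.082], TCP at [0.262, -0.622, 0.221] pointing down, gripper open.
Joint ranges: [-2.59, 2.59], [-0.33, 1.99], [-1.39, 1.29], [0.1, 2.45], [-1.04, 4.18], [0.21, 1.99], [-2.66, 2.66]. Speed limits (rad/s): [2.57, 2.57, 3.14, 3.14, 3.14, 3.14, 3.14].

## Interface

Orientations are given as [roll, pitch, yaw] about the fixed x, y, z axes, in that order (R = Rz(yaw) Ry(pitch) Rx(roll)).
In Python, from plant import robot gives the robot as it stands. Calls block until the motion is done:
- robot.goto(position, orientation): joint-space move of the TCP to a pose.
- robot.move_straight(position, vel=0.15, attitude=None, contact_N=None): straight line of the TCP; attitude=None keeps the orientation; vel is the mean speed in m/s. With contact_N (N) it stops when the force on the tool has changed by that much, and returns True; else False.
- robot.move_joints(angles): joint-space move.
- robot.grip(opening, strength=None): opening from 0.0 (shut) to 1.0 (fully open); strength is the grip in N (None keeps the last); returns when the fingers have stopped.
- robot.sleep(seconds).
- robot.inverse_kinematics(position, orientation): joint angles nearest the present ones, or None.
- robot.sense(): the state.
- robot.grab_frame(name): name is "scene" or "top" or "wrist"; returns a dict with "image" (480x640x3 uint8, red, green, blue), "range_z" (480x640 float32, m along the optical axis (not along the pixel's ray), 0 where there is no reading), "fx", "fy", "cx", "cy" (pixels), "R" (3x3) and "t" (3): a world point X has camera coordinates R X + t. Camera axes: x right, y down, z forward; pixel columns grow to the right and rows downward; lengths in m; the calibration is good to about 2 mm. A picture is of the moment at which its call begins.
A pose or a line that the arm cannot do raises robot.IKError and nothing moves.
- robot.close_job(): hands the job in, once; it reports no verdict.
The state is a dict: "t": time; "joint_pos": joint angles; "joint_velocities": joint speeds; "effort": joint torques, N m; "tcp_pos": TCP position; "tcp_rot": TCP orientation; "wrist_force": force on the tool from outside, world axes, zero at the start; "torque": the same for the moment, N m; "opening": opening from 0.0 (shut) to 1.0 (fully open).
Only numpy, scipy, OpenCV 4.12 (cv2) and the standard library are available. Lean on these libraries where they do the work, as an engineer would, in place of code of your own. Each camera call takes 0.05 s, during which the arm holds its last target.

## Working session

There is one attempt and no reset: what is moved stays moved. The work goes in short steps, each a Python script; the robot and the scene stay as the last script left them, time stands still between calls to the robot, and variables do not carry over. Pictures are saved under pics/ and viewed, and the job is handed in when it is done.

```bash
ls; mkdir -p pics; python3 - <<'E'
from plant import robot
import cv2,pickle
for n in("scene","top","wrist"):
    f=robot.grab_frame(n); cv2.imwrite(f"pics/{n}0.png",f["image"][:,:,::-1]); pickle.dump(f,open(f"{n}0.pkl","wb"))
    print(n,f["fx"],f["t"],(-f["R"].T@f["t"]))
s=robot.sense();print(s,robot.nose_length)
E
```

```text
pics
scene 537.9687907454795 [0.36540709 0.2341642  0.82664186] [-0.2406719   0.66638492  0.60802973]
top 612.8036957622738 [0.02681398 0.52577655 1.2381155 ] [0.25466703 0.03546152 1.32059726]
wrist 412.5792489381667 [-0.67404268 -0.03571375  0.3799798 ] [ 0.32614624 -0.59488148  0.37381586]
{'t': 0.15, 'joint_pos': array([ 1.14413151,  0.46926656, -0.04861216,  1.53337772,  0.0241184 ,
        1.14100689, -0.08231132]), 'joint_velocities': array([-5.56577408e-04, -2.34878040e-03,  1.71988755e-03, -3.90486025e-03,
       -6.62968997e-04,  1.81376553e-05, -8.70622339e-04]), 'effort': array([ 4.59989842e-04, -5.10767055e+01, -4.67103627e-02, -2.37978101e+01,
        1.07938892e-02,  5.43137503e-03,  1.81022796e-05]), 'tcp_pos': array([ 0.26131714, -0.62188417,  0.22011327]), 'tcp_rot': array([ 3.14153887e+00,  1.47133026e-03, -1.17299513e+00]), 'wrist_force': array([-0.54567713,  0.07246307, -0.96340392]), 'torque': array([ 0.00338688, -0.00167791,  0.00012197]), 'opening': 0.9995794770026505} 0.011
```

View pics/top0.png

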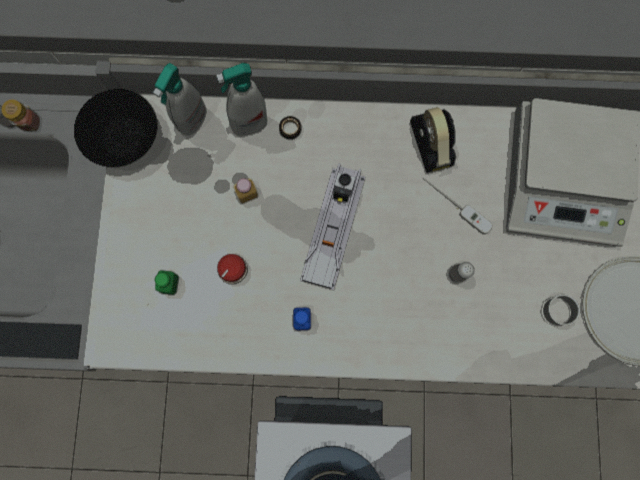

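View pics/scene0.png

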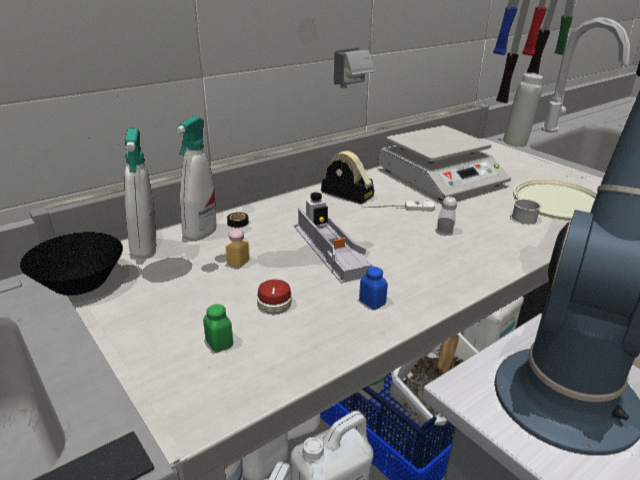

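View pics/wrist0.png

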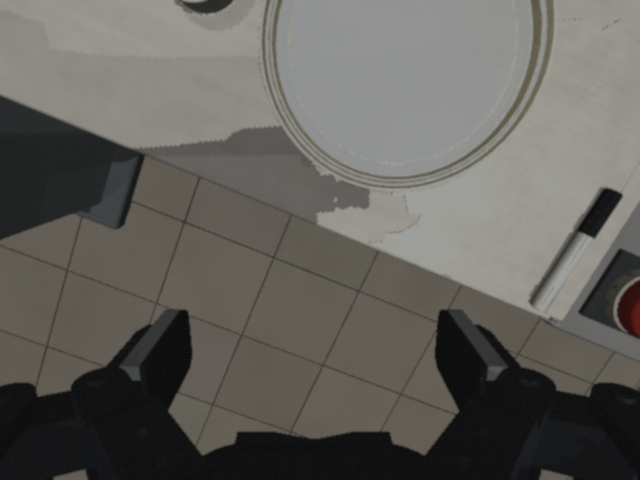

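The top picture shows the amber jar at about (246,190). The bay runs from its entry at (320,285) to the far end at (348,168), with the flap at (331,237). The blue and green jars are decoys. I'll enlarge these areas.

```bash
cat > h.py <<'E'
import numpy as np,pickle,cv2
def ray(f,u,v,z):
    d=f["R"].T@np.array([(u-f["cx"])/f["fx"],(v-f["cy"])/f["fy"],1]); c=-f["R"].T@f["t"]
    return c+d*(z-c[2])/d[2]
def proj(f,X):
    p=f["R"]@np.asarray(X)+f["t"]; return np.array([f["fx"]*p[0]/p[2]+f["cx"],f["fy"]*p[1]/p[2]+f["cy"]])
def cloud(f,u0,u1,v0,v1):
    v,u=np.mgrid[v0:v1,u0:u1]; z=f["range_z"][v0:v1,u0:u1]
    P=np.stack([(u-f["cx"])/f["fx"]*z,(v-f["cy"])/f["fy"]*z,z],-1)
    return (P-f["t"])@f["R"], z>0
E
python3 - <<'E'
from h import *
f=pickle.load(open("top0.pkl","rb"))
im=f["image"][:,:,::-1]
cv2.imwrite("pics/bayc.png",cv2.resize(im[155:300,285:385],None,fx=4,fy=4,interpolation=cv2.INTER_CUBIC))
cv2.imwrite("pics/jarc.png",cv2.resize(im[165:215,220:275],None,fx=10,fy=10,interpolation=cv2.INTER_CUBIC))
for a in((244,187,.074),(246,190,.066),(331,237,.05),(322,286,.03),(232,268,.04)): print(a,ray(f,*a))
P,m=cloud(f,225,270,170,212)
for z0,z1 in((.055,.069),(.0692,.08)):
    s=m&(P[...,2]>z0)&(P[...,2]<z1); Q=P[s]; print(len(Q),Q.min(0),Q.max(0))
    if len(Q)>5: print(cv2.minAreaRect((Q[:,:2]*1000).astype(np.float32)), np.median(Q[:,2]))
P,m=cloud(f,285,385,155,300)
s=m&(P[...,2]>.04)&(P[...,2]<.05);Q=P[s];print(len(Q),cv2.minAreaRect((Q[:,:2]*1000).astype(np.float32)))
s=m&(P[...,2]>.015)&(P[...,2]<.05);Q=P[s];print(len(Q),cv2.minAreaRect((Q[:,:2]*1000).astype(np.float32)))
E
```

```text
(244, 187, 0.074) [0.63188797 0.20981462 0.074     ]
(246, 190, 0.066) [0.62781089 0.20625815 0.066     ]
(331, 237, 0.05) [0.53543127 0.02168125 0.05      ]
(322, 286, 0.03) [0.43282243 0.03706023 0.03      ]
(232, 268, 0.04) [0.46282069 0.22883214 0.04      ]
83 [0.61675053 0.19065509 0.05504732] [0.65552542 0.23421282 0.06891405]
((635.500732421875, 210.8826904296875), (30.886119842529297, 38.951683044433594), 22.911008834838867) 0.057981539466403026
152 [0.62108317 0.19742083 0.06929529] [0.64991937 0.22565186 0.07936519]
((635.4934692382812, 211.34744262695312), (28.498750686645508, 28.057025909423828), 3.5103580951690674) 0.07413431136258644
497 ((586.2034912109375, 13.419830322265625), (72.61121368408203, 225.5445098876953), 76.41289520263672)
2521 ((567.0963745117188, 16.76148223876953), (72.97354125976562, 267.64501953125), 75.7562484741211)
```

View pics/bayc.png

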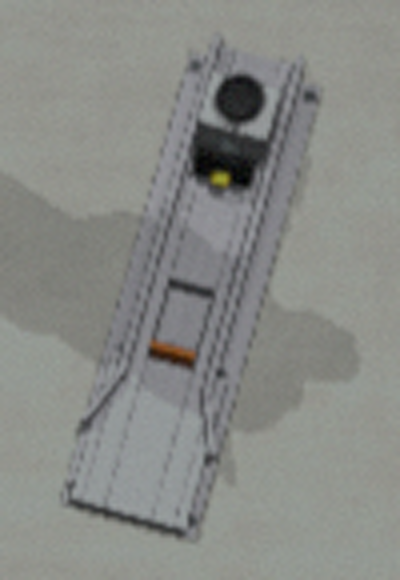

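View pics/jarc.png

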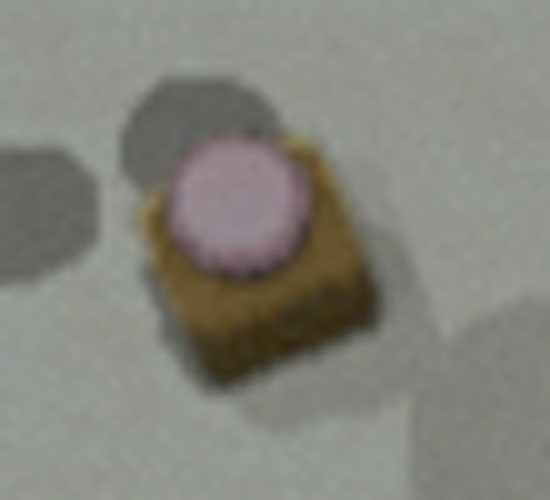

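```bash
python3 - <<'E'
from plant import robot
from h import *
import math
robot.goto([0.45,0.13,0.30],[math.pi,0,math.radians(-104)])
robot.sleep(0.3)
f=robot.grab_frame("wrist"); pickle.dump(f,open("w1.pkl","wb")); cv2.imwrite("pics/w1.png",f["image"][:,:,::-1])
s=robot.sense(); print(s["t"],s["tcp_pos"],s["tcp_rot"],s["joint_pos"],f["R"].T@-f["t"])
E
```

```text
3.25 [0.45007184 0.12988636 0.29998579] [ 3.14152868e+00  5.21959918e-05 -1.81539866e+00] [ 0.45302158  0.13899972 -0.8965286   1.85524127  0.11623067  1.20152945
 -2.29629221] [0.5182293  0.11301146 0.45380388]
```

View pics/w1.png

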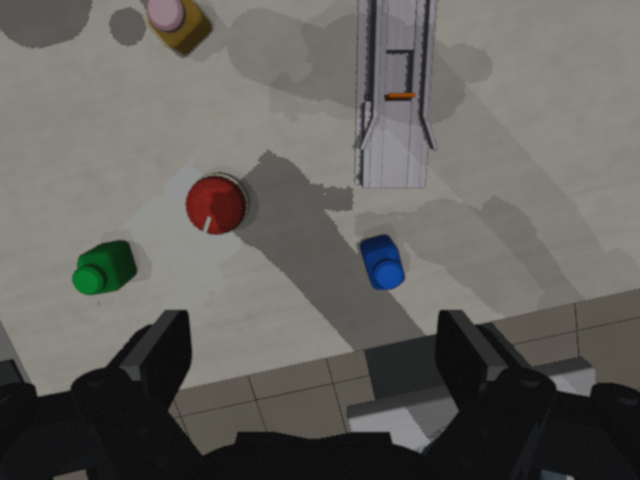

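The wrist view shows the bay entry at (390,187) and the flap at (400,96). The jar is cut off at the top edge at (175,20), so I'll move the camera further out.

```bash
python3 - <<'E'
from plant import robot
from h import *
import math
robot.goto([0.56,0.10,0.26],[math.pi,0,math.radians(-104)])
robot.sleep(0.3)
f=robot.grab_frame("wrist"); pickle.dump(f,open("w2.pkl","wb")); cv2.imwrite("pics/w2.png",f["image"][:,:,::-1])
s=robot.sense(); print(s["t"],s["tcp_pos"],s["joint_pos"])
E
```

```text
4.15 [0.55966383 0.10031378 0.26079843] [ 0.40281748  0.3785333  -0.85322875  1.70673348  0.30529408  1.19449127
 -2.34337877]
```

View pics/w2.png

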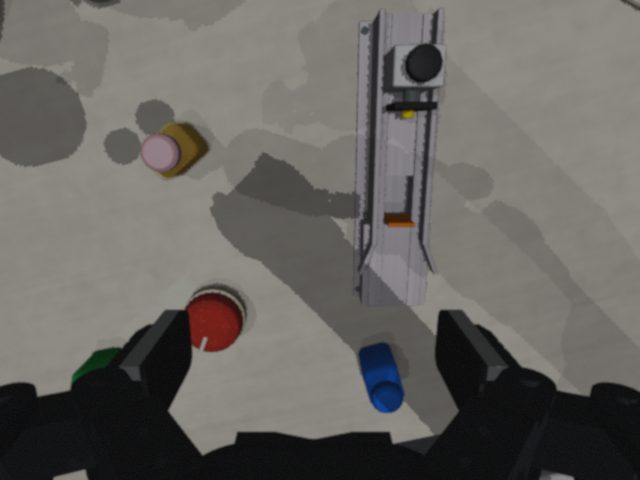

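The jar is at about (172,150). The whole bay is in view: entry edge at y≈304, flap at (400,220), pin at (407,114).

```bash
python3 - <<'E'
from h import *
f=pickle.load(open("w2.pkl","rb")); im=f["image"][:,:,::-1]
cv2.imwrite("pics/j2.png",cv2.resize(im[110:190,130:220],None,fx=7,fy=7,interpolation=cv2.INTER_CUBIC))
cv2.imwrite("pics/b2.png",cv2.resize(im[0:145,340:460],None,fx=4,fy=4,interpolation=cv2.INTER_CUBIC))
cv2.imwrite("pics/b3.png",cv2.resize(im[180:315,340:460],None,fx=4.4,fy=4.4,interpolation=cv2.INTER_CUBIC))
P,m=cloud(f,130,220,110,190)
for z0,z1 in((.062,.069),(.071,.08),(.05,.08)):
    s=m&(P[...,2]>z0)&(P[...,2]<z1); Q=P[s]
    print(len(Q),cv2.minAreaRect((Q[:,:2]*1000).astype(np.float32)), np.median(Q,0))
P,m=cloud(f,345,455,0,315)
for z0,z1 in((.041,.048),(.015,.048)):
    s=m&(P[...,2]>z0)&(P[...,2]<z1); Q=P[s]
    print(len(Q),cv2.minAreaRect((Q[:,:2]*1000).astype(np.float32)), np.median(Q,0))
E
```

```text
75 ((634.8273315429688, 201.2397003173828), (12.942788124084473, 30.29414176940918), 74.9322280883789) [0.63569593 0.19687857 0.06570421]
1091 ((637.4420166015625, 210.26353454589844), (30.012914657592773, 30.03774070739746), 6.119203090667725) [0.63742861 0.20927623 0.07450047]
2081 ((637.6156616210938, 209.4345703125), (35.350318908691406, 44.00236892700195), 25.74974250793457) [0.63733237 0.20400412 0.07150749]
3210 ((586.810791015625, 12.7021484375), (74.13505554199219, 226.174560546875), 76.98745727539062) [0.59035482 0.0121468  0.04639907]
14981 ((567.5555419921875, 17.17809295654297), (74.26951599121094, 266.25848388671875), 76.9612808227539) [0.56609723 0.01695548 0.03057824]
```

View pics/j2.png

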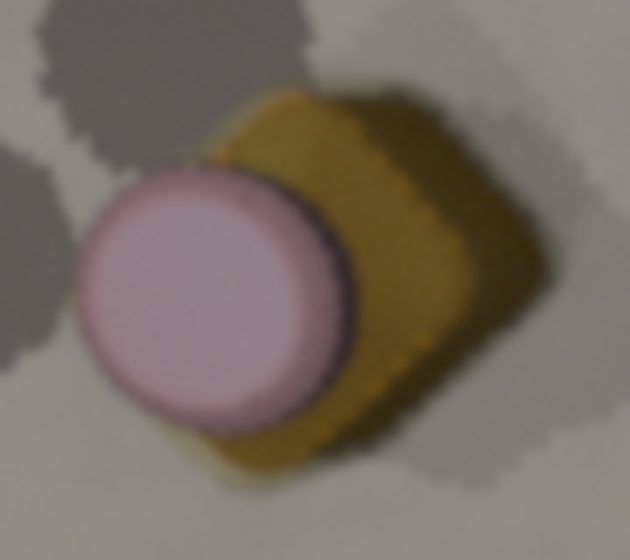

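View pics/b2.png

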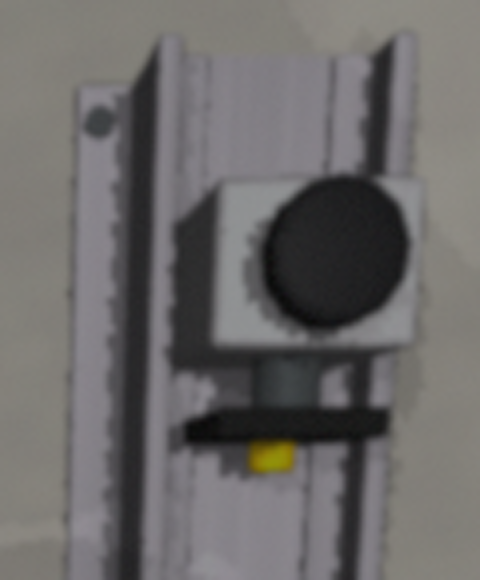

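View pics/b3.png

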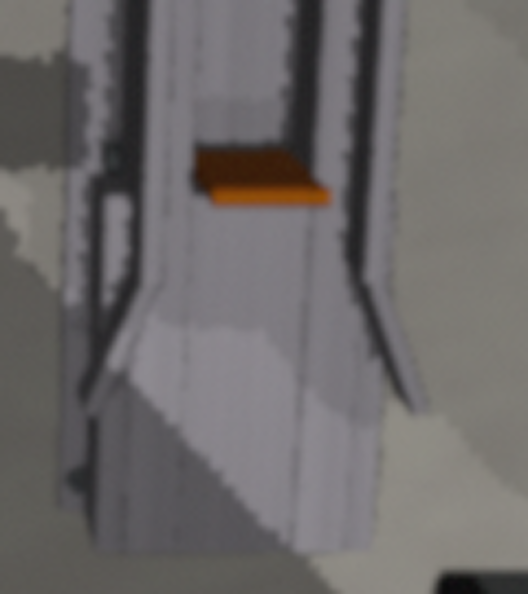

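```bash
python3 - <<'E'
from h import *
f=pickle.load(open("w2.pkl","rb")); g=pickle.load(open("w1.pkl","rb"))
c=[ray(f,130+u/7,110+v/7,.066) for u,v in((300,88),(478,275),(255,478))]
a,b=c[0]-c[1],c[2]-c[1]
for q in(a,b): print(np.linalg.norm(q),np.degrees(np.arctan2(q[1],q[0])))
print("center from diag",(c[0]+c[2])/2, "cap", ray(f,130+195/7,110+300/7,.074))
# bay walls
P,m=cloud(f,345,455,0,315)
for deg in(-12.5,-13,-13.5,-14):
  b=np.radians(deg); ax=np.array([np.cos(b),np.sin(b)]); n=np.array([-ax[1],ax[0]])
  s=m&(P[...,2]>.043)&(P[...,2]<.049); Q=P[s]; x=(Q[:,:2]@ax); y=Q[:,:2]@n
  x0=np.array([.567556,.017178])@ax-.044; x-=x0
  k=(x>0)&(x<.175); L=k&(y>np.median(y)); 
  ym=np.array([.567556,.017178])@n
  out=[]
  for sgn in(1,-1):
    d=(y-ym)*sgn; s2=k&(d>.015)&(d<.033)
    p=np.polyfit(x[s2],y[s2]-ym,1); out+=[p[0],p[1],np.percentile(d[s2],[2,50,98])]
  print(deg,out)
# deck far/near extents
b=np.radians(-13.0); ax=np.array([np.cos(b),np.sin(b)]); n=np.array([-ax[1],ax[0]])
s=m&(P[...,2]>.027)&(P[...,2]<.033);Q=P[s]; y=Q[:,:2]@n-ym; x=Q[:,:2]@ax; k=abs(y)<.015; print("deck x",np.percentile(x[k],[0,1,99,100]),"orig est",x0)
# pixel: image points
for n_,u,v,z in(("flap top near edge L",340+212/4.4,180+205/4.4,.05),("flapR",340+330/4.4,180+205/4.4,.05),("front L",340+100/4.4,180+551/4.4,.03),("front R",340+375/4.4,180+551/4.4,.03),("pin tip L",340+250/4,472/4,.05),("pinR",340+293/4,472/4,.05),("bufL",340+187/4,440/4,.078),("bufR",340+388/4,432/4,.078)):
  X=ray(f,u,v,z); print(n_,X,"bay:",X[:2]@ax-x0,X[:2]@n-ym)
E
```

```text
0.02847171055952808 27.984892342573833
0.03725006133158812 115.83428469189346
center from diag [0.63639937 0.20380937 0.066     ] cap [0.63703829 0.21077227 0.074     ]
-12.5 [np.float64(-0.020879870382163823), np.float64(0.02362447862839828), array([0.01684172, 0.02178317, 0.02526273]), np.float64(-0.01890917457485074), np.float64(-0.023161855581329712), array([0.02130266, 0.02467589, 0.02858916])]
-13 [np.float64(-0.012271138743525511), np.float64(0.023222180094154495), array([0.01753896, 0.02219872, 0.02507037]), np.float64(-0.010247798754099776), np.float64(-0.023545035275460712), array([0.02160865, 0.0242993 , 0.02760522])]
-13.5 [np.float64(-0.0035668645306371123), np.float64(0.02282961145150023), array([0.01827328, 0.02262681, 0.02497064]), np.float64(-0.0016405119924489914), np.float64(-0.023925091346840954), array([0.02172475, 0.02399913, 0.02688136])]
-14 [np.float64(0.005207318691682599), np.float64(0.02243786654144325), array([0.01900575, 0.02304354, 0.02570856]), np.float64(0.007232384807550937), np.float64(-0.02433411302848075), array([0.02113204, 0.02369903, 0.0266846 ])]
deck x [0.41602727 0.41864859 0.68050282 0.68221399] orig est 0.5025414268996883
flap top near edge L [0.52514129 0.03883226 0.05      ] bay: 0.00040517051454858066 0.00199611729862309
flapR [0.51925865 0.01516098 0.05      ] bay: -1.8250316612400397e-06 -0.022391773703732326
front L [0.44524032 0.07719626 0.03      ] bay: -0.08607797133583689 0.021403043167671276
front R [0.429955   0.01571023 0.03      ] bay: -0.08714017701951426 -0.04194555294258809
pin tip L [0.61509668 0.00884624 0.05      ] bay: 0.09480038923486844 -0.006985803625736392
pinR [6.12902095e-01 1.17972300e-05 5.00000000e-02] bay: 0.09464937339568014 -0.016087495998289097
bufL [0.62486431 0.02540385 0.078     ] bay: 0.1005930252435645 0.011344674008780892
bufR [ 0.6169065  -0.01276965  0.078     ] bay: 0.10142634324792832 -0.027640559418619037
```

```bash
python3 - <<'E'
from h import *
for name,(u0,u1,v0,v1) in(("w2",(345,455,0,315)),("w1",(345,455,0,200)),("top0",(290,380,155,300)),("scene0",(290,375,195,285))):
  f=pickle.load(open(name+".pkl","rb"));P,m=cloud(f,u0,u1,v0,v1)
  b=np.radians(-13.6); ax=np.array([np.cos(b),np.sin(b)]); n=np.array([-ax[1],ax[0]])
  O=np.array([.567556,.017178])-.044*ax
  x=(P[...,:2]-O)@ax; y=(P[...,:2]-O)@n; z=P[...,2]
  k=m&(z>.044)&(z<.049)&(x>.0)&(x<.17)
  r=[]
  for s in(1,-1):
    q=k&(y*s>.017)&(y*s<.031)
    if q.sum()>10: r.append((np.round(np.polyfit(x[q],y[q],1),4),np.percentile(y[q],[3,50,97]).round(4)))
  d=m&(abs(z-.03)<.004)&(abs(y)<.018)
  print(name,r,"deck x",np.percentile(x[d],[.5,99.5]).round(4),"z",np.median(z[d]))
  c=f["image"].astype(int); o=(c[...,0]>110)&(c[...,1]<c[...,0]*.7)&(c[...,2]<60); o=o[v0:v1,u0:u1]&m&(z>.04)
  if o.any(): print("  flap", o.sum(),x[o].mean(),np.percentile(y[o],[2,98]))
  yl=(c[...,0]>150)&(c[...,1]>120)&(c[...,2]<70);yl=yl[v0:v1,u0:u1]&m
  if yl.any(): print("  pin",yl.sum(),x[yl].min(),np.percentile(y[yl],[2,98]),np.median(z[yl]))
  bk=(c.sum(2)<110)[v0:v1,u0:u1]&m&(z>.06)&(x>.05)
  if bk.any(): print("  buf",np.percentile(x[bk],[1,20]),np.percentile(y[bk],[3,97]))
print(O)
E
```

```text
w2 [(array([-0.0016,  0.0227]), array([0.0199, 0.0227, 0.025 ])), (array([ 0.    , -0.0241]), array([-0.0267, -0.024 , -0.0218]))] deck x [-0.0872  0.1762] z 0.02979896189672608
  flap 78 0.0001726873344406589 [-0.01157827  0.01070729]
  buf [0.09855843 0.10202065] [-0.01173036  0.01483917]
w1 [(array([0.0012, 0.0226]), array([0.0201, 0.0227, 0.025 ])), (array([-0.0007, -0.0242]), array([-0.0268, -0.0241, -0.0219]))] deck x [-0.0886  0.0825] z 0.029936454910556454
  flap 95 -0.0003407026799623399 [-0.01168639  0.0102648 ]
top0 [(array([0.0015, 0.0236]), array([0.0213, 0.0237, 0.0262])), (array([ 0.0005, -0.0233]), array([-0.0256, -0.0234, -0.0208]))] deck x [-0.0893  0.1754] z 0.0295862163961046
  flap 13 -0.0005837593092306017 [-0.00824972  0.01122379]
  pin 1 0.0952501895104599 [0.00229285 0.00229285] 0.05636790384286286
  buf [0.09685531 0.09825891] [-0.01349493  0.01405816]
scene0 [(array([-0.0065,  0.0243]), array([0.0188, 0.0242, 0.027 ])), (array([ 0.0044, -0.0231]), array([-0.0262, -0.0228, -0.0197]))] deck x [-0.0913  0.1125] z 0.029231249777904374
  flap 45 -0.0023092677471762174 [-0.01054845  0.01100491]
  pin 4 0.09043511178410399 [-0.00108445  0.00258277] 0.05407167223769231
  buf [0.09397876 0.09726336] [-0.01217178  0.01576949]
[0.52478972 0.02752425]
```

```bash
cat >> h.py <<'E'
BA=np.radians(-13.6); AX=np.array([np.cos(BA),np.sin(BA)]); N=np.array([-AX[1],AX[0]]); O=np.array([.5248,.0275])
def bay(x,y,z): p=O+AX*x+N*y; return [p[0],p[1],z]
def tobay(p): d=np.asarray(p)[:2]-O; return np.array([d@AX,d@N])
E
python3 - <<'E'
from plant import robot
from h import *
f=pickle.load(open("w2.pkl","rb"));P,m=cloud(f,385,455,0,130)
z=P[m]; x=(z[:,:2]-O)@AX
for lo in np.arange(.09,.18,.01):
  k=(x>lo)&(x<lo+.01); print(round(lo,2),z[k,2].max().round(4))
pi=np.pi
for ps in(-154,26):
  print(ps,robot.inverse_kinematics([.637,.210,.042],[pi,0,np.radians(ps)]))
for ps in(-103.6,76.4):
  for X in(-.057,.03,.085): print(ps,X,robot.inverse_kinematics(bay(X,0,.074),[pi,0,np.radians(ps)]))
E
```

```text
0.09 0.0805
0.1 0.0815
0.11 0.101
0.12 0.1018
0.13 0.1017
0.14 0.0997
0.15 0.0483
0.16 0.0488
0.17 0.0483
-154 [-0.85277891  0.75559371  0.71739142  1.72199098 -0.61239006  0.90148965
 -2.56377838]
26 [ 0.29640312  0.96153572 -1.12547805  1.64817149  0.93759996  1.1631828
 -0.62063079]
-103.6 -0.057 [ 0.44351101  0.44774932 -0.76193198  2.11257895  0.45504706  0.74777116
 -2.41941964]
-103.6 0.03 [ 0.43218678  0.55736237 -0.72118288  1.92796779  0.48909791  0.83807574
 -2.35899265]
-103.6 0.085 [ 0.42356221  0.6280439  -0.70623045  1.80261037  0.5080448   0.9008142
 -2.3216216 ]
76.4 -0.057 [ 0.71763472  0.64484463 -1.17616496  2.10076698  0.76955465  0.92304929
  0.43167866]
76.4 0.03 [ 0.70425288  0.78479998 -1.1811378   1.91473851  0.8488783   1.05720655
  0.48380703]
76.4 0.085 [ 0.68412093  0.863629   -1.18336274  1.78887826  0.88825125  1.13627465
  0.52972135]
```

```bash
python3 - <<'E'
from plant import robot
from h import *
pi=np.pi; o=[pi,0,np.radians(26)]
robot.goto([.637,.210,.17],o)
robot.sleep(.1)
f=robot.grab_frame("wrist"); cv2.imwrite("pics/w3.png",f["image"][:,:,::-1]); pickle.dump(f,open("w3.pkl","wb"))
print(robot.move_straight([.637,.210,.043],vel=.12,contact_N=10))
print(robot.sense()["tcp_pos"])
robot.grip(0.0,strength=30)
robot.sleep(.2)
s=robot.sense();print(s["t"],s["opening"],s["tcp_pos"],s["wrist_force"])
f=robot.grab_frame("wrist"); cv2.imwrite("pics/w4.png",f["image"][:,:,::-1]); pickle.dump(f,open("w4.pkl","wb"))
E
```

```text
False
[0.63750183 0.21048753 0.0440407 ]
7.8083 0.42357483561005393 [0.63735877 0.21015383 0.04347046] [ 0.12191929 -0.30798313  3.36244874]
```

View pics/w3.png

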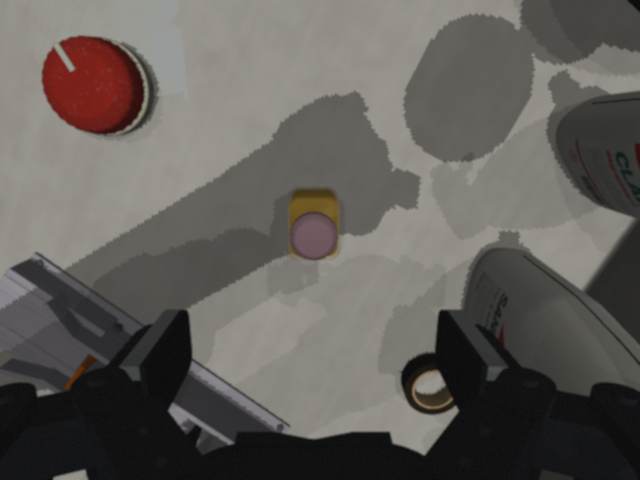

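View pics/w4.png

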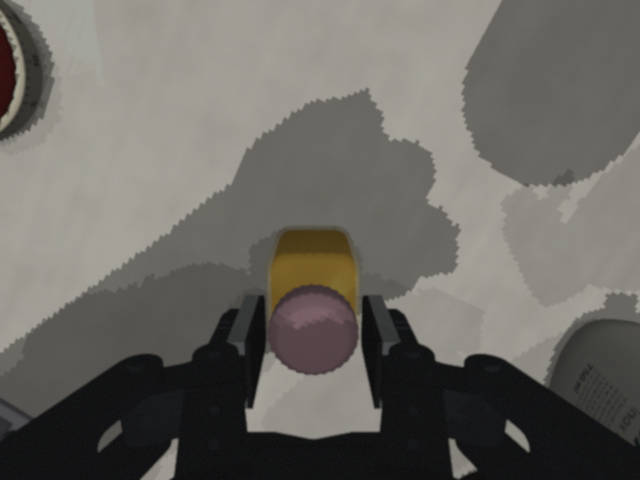

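The jaws hold the jar by its 37 mm faces (opening 0.42 ≈ 36 mm), and it sits square at (314,330). Next I'll check the offset along own y, then lift.

```bash
python3 - <<'E'
from plant import robot
from h import *
f=pickle.load(open("w4.pkl","rb"));P,m=cloud(f,262,365,280,380)
c=f["image"][280:380,262:365].astype(int); k=m&(P[...,2]>.068)&(P[...,2]<.082)&(c[...,0]>c[...,1]*1.15)&(c[...,2]>c[...,1]*.95)
Q=P[k]; print(len(Q),Q.mean(0),cv2.minEnclosingCircle((Q[:,:2]*1000).astype(np.float32)),ray(f,314,330,.074))
s=robot.sense(); p=s["tcp_pos"]; yaw=s["tcp_rot"][2]
for q in(Q.mean(0),ray(f,314,330,.074)):
  d=q[:2]-p[:2]; print("tool x,y:",d@[np.cos(yaw),np.sin(yaw)],d@[np.sin(yaw),-np.cos(yaw)])
print(np.degrees(yaw))
robot.move_straight([.637,.210,.15],vel=.2)
robot.sleep(.2)
s=robot.sense();print(s["t"],s["opening"],s["tcp_pos"],s["wrist_force"])
o=[np.pi,0,np.radians(76.4)]
robot.goto(bay(-.057,0,.15),o)
robot.sleep(.3)
s=robot.sense();print(s["t"],tobay(s["tcp_pos"]),s["tcp_rot"],s["wrist_force"])
for n in("wrist","scene","top"):
  f=robot.grab_frame(n); cv2.imwrite(f"pics/{n}5.png",f["image"][:,:,::-1]); pickle.dump(f,open(n+"5.pkl","wb"))
E
```

```text
5862 [0.63591765 0.21377906 0.07407051] ((635.1815185546875, 210.83775329589844), 17.122177124023438) [0.63599534 0.21448094 0.074     ]
tool x,y: 0.00029535245543332 -0.003825229159520425
tool x,y: 0.0006728449452003946 -0.004422034534115701
25.997705778282363
8.7417 0.418752803504731 [0.63631375 0.20930424 0.14804655] [ 0.7903542   0.60372855 -2.52560785]
10.15 [-0.05683428  0.00070893] [-3.14140206e+00 -8.96559669e-04  1.33415717e+00] [-0.32367379  0.29856812 -2.21910965]
```

View pics/wrist5.png

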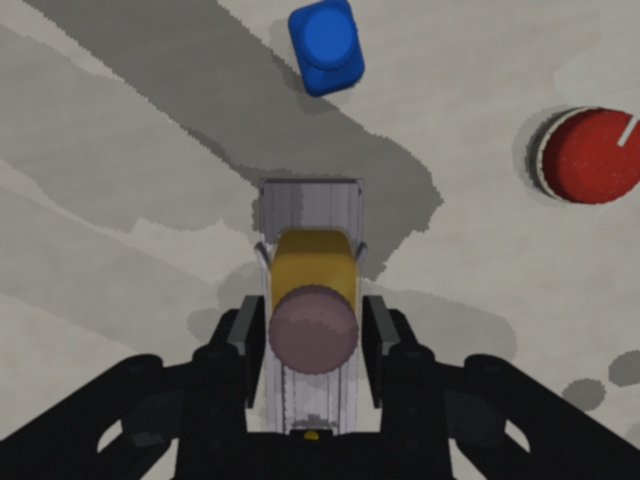

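View pics/scene5.png

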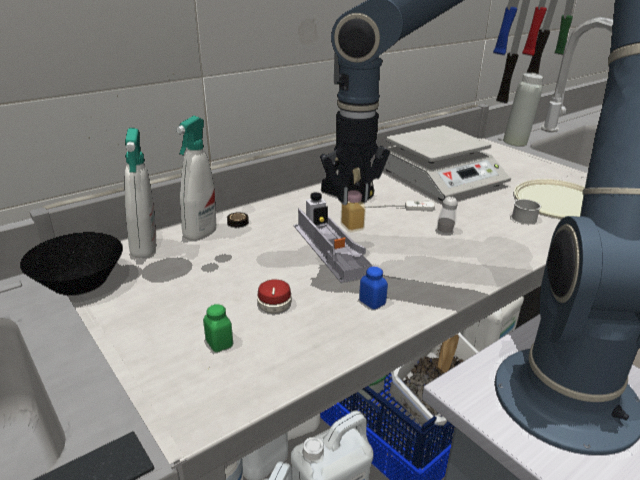

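Over the entry the jar is in line with the lane in the wrist view: walls at x≈265 and 360 to either side, jar at 270–358. Lowering onto the ledge until contact.

```bash
python3 - <<'E'
from plant import robot
from h import *
robot.move_straight(bay(-.057,0,.085),vel=.12)
robot.sleep(.2)
s=robot.sense();print(s["t"],tobay(s["tcp_pos"]),s["tcp_pos"][2],s["wrist_force"])
print(robot.move_straight(bay(-.057,0,.070),vel=.02,contact_N=4))
s=robot.sense();print(s["t"],tobay(s["tcp_pos"]),s["tcp_pos"][2],s["wrist_force"])
robot.sleep(.3)
s=robot.sense();print(s["t"],tobay(s["tcp_pos"]),s["tcp_pos"][2],s["wrist_force"],s["opening"])
for n in("wrist","scene"):
  f=robot.grab_frame(n); pickle.dump(f,open(n+"6.pkl","wb"))
  im=f["image"][:,:,::-1]
  if n=="scene": im=cv2.resize(im[170:300,270:400],None,fx=4,fy=4)
  cv2.imwrite(f"pics/{n}6.png",im)
E
```

```text
11.1917 [-0.05643571  0.00021311] 0.08571882025933282 [-0.1068368  -0.15856382 -1.59745231]
True
11.775 [-5.70683390e-02 -6.53299593e-05] 0.07337468273882078 [ 0.19091726 -1.03524888  4.0188855 ]
12.075 [-0.05708079 -0.00010358] 0.0733631642724823 [-0.26857491 -0.21453789  5.43702182] 0.4217632932604577
```

View pics/wrist6.png

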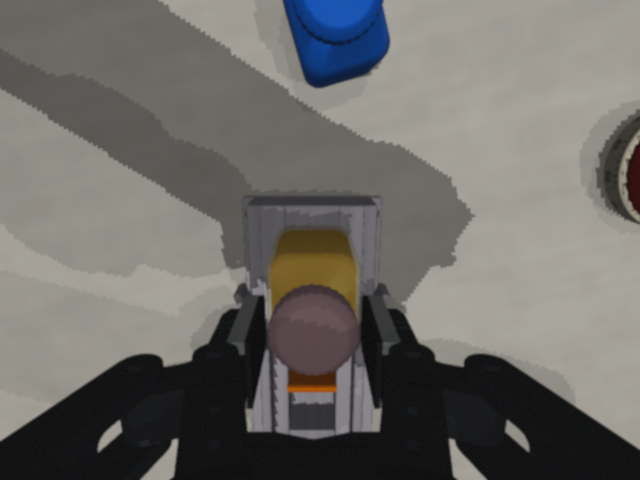

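View pics/scene6.png

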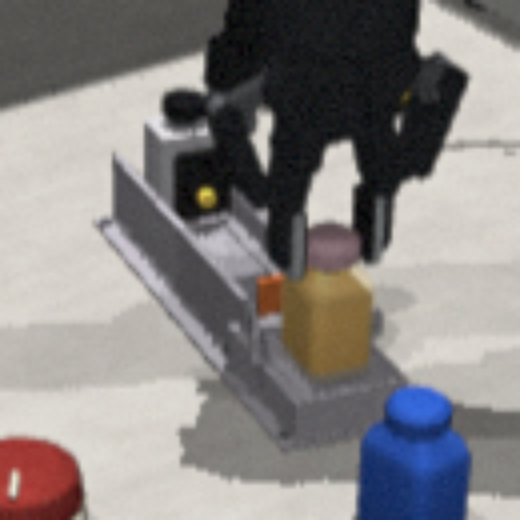

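The jar stands on the ledge in front of the shut flap, centred. Contact came at TCP z 0.0734, as expected. Now sliding in, 2 mm above the deck.

```bash
python3 - <<'E'
from plant import robot
from h import *
def st(l):
  s=robot.sense();F=s["wrist_force"];print(l,round(s["t"],2),tobay(s["tcp_pos"]).round(4),s["tcp_pos"][2].round(4),"Fbay",(F[:2]@AX).round(2),(F[:2]@N).round(2),F[2].round(2),round(s["opening"],3))
robot.move_straight(bay(-.057,0,.0755),vel=.02); robot.sleep(.2); st("up")
for x in(-.03,-.01,.01,.03,.05,.06):
  r=robot.move_straight(bay(x,0,.0755),vel=.05,contact_N=8); st(r)
  if r: break
robot.sleep(.2); st("")
f=robot.grab_frame("scene"); pickle.dump(f,open("s7.pkl","wb"))
cv2.imwrite("pics/s7.png",cv2.resize(f["image"][170:300,270:400,::-1],None,fx=4,fy=4))
E
```

```text
up 12.68 [-0.0572 -0.0002] 0.0753 Fbay -0.56 -0.96 -2.27 0.421
False 13.38 [-0.0303  0.    ] 0.0754 Fbay 0.22 0.51 -3.1 0.42
False 13.93 [-0.0099  0.0001] 0.0755 Fbay -0.18 -0.96 -2.45 0.419
False 14.47 [0.0105 0.0001] 0.0756 Fbay 0.79 -0.61 -1.0 0.418
False 15.03 [0.0303 0.0001] 0.0755 Fbay 0.8 -0.33 -1.56 0.418
False 15.57 [0.0503 0.0001] 0.0755 Fbay 0.68 -0.47 -2.47 0.421
False 15.93 [ 0.0602 -0.0001] 0.0754 Fbay 0.23 -0.39 -2.31 0.419
 16.12 [0.0597 0.    ] 0.0755 Fbay -0.26 -0.04 -3.11 0.42
```

View pics/s7.png

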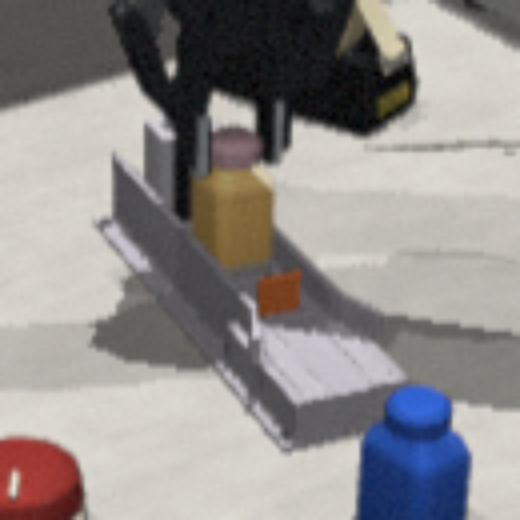

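The jar is past the flap, which is upright behind it at (280,293). Now feeling for the buffer slowly.

```bash
cat >> h.py <<'E'
def st(robot,l,n=4):
  a=[]
  for i in range(n):
    s=robot.sense();a.append(s["wrist_force"]); robot.sleep(.02)
  F=np.mean(a,0);print(l,round(s["t"],2),tobay(s["tcp_pos"]).round(4),s["tcp_pos"][2].round(4),"Fbay",(F[:2]@AX).round(2),(F[:2]@N).round(2),F[2].round(2),round(s["opening"],3)); return F[:2]@AX
E
python3 - <<'E'
from plant import robot
from h import *
st(robot,"0",8)
r=robot.move_straight(bay(.105,0,.0755),vel=.02,contact_N=3); st(robot,r,1)
robot.sleep(.1); st(robot,"",10)
E
```

```text
0 16.29 [ 0.0599 -0.    ] 0.0755 Fbay 0.04 0.28 -2.35 0.421
True 17.39 [ 0.0762 -0.0004] 0.0745 Fbay -1.07 -0.08 -2.56 0.419
 17.66 [ 0.0753 -0.001 ] 0.0737 Fbay -0.25 0.01 -2.61 0.417
```

```bash
python3 - <<'E'
from plant import robot
from h import *
for x in(.0755,.0765,.0775,.0785,.0795,.0805):
  robot.move_straight(bay(x,0,.0752),vel=.02); robot.sleep(.1); F=st(robot,x,8)
  if F<-2: break
E
```

```text
0.0755 18.14 [0.0755 0.0001] 0.0752 Fbay -0.55 0.1 -2.7 0.419
0.0765 18.62 [0.0764 0.0001] 0.0752 Fbay -1.06 0.11 -2.53 0.424
0.0775 19.11 [0.0772 0.0001] 0.0752 Fbay -2.68 0.09 -1.07 0.426
```

```bash
python3 - <<'E'
from plant import robot
from h import *
for x in(.0783,.0790,.0797,.0804):
  robot.move_straight(bay(x,0,.0748),vel=.02); robot.sleep(.1); F=st(robot,x,8)
  if F<-5.2: break
robot.sleep(.4); st(robot,"hold",8)
f=robot.grab_frame("scene"); cv2.imwrite("pics/s8.png",cv2.resize(f["image"][170:300,270:400,::-1],None,fx=4,fy=4))
f=robot.grab_frame("wrist"); cv2.imwrite("pics/w8.png",f["image"][:,:,::-1])
E
```

```text
0.0783 19.59 [0.078  0.0001] 0.0747 Fbay -4.42 0.2 -0.06 0.415
0.079 20.07 [0.0784 0.0001] 0.0747 Fbay -5.66 0.31 0.48 0.419
hold 20.61 [0.0784 0.0001] 0.0748 Fbay -5.22 -0.09 0.11 0.421
```

View pics/s8.png

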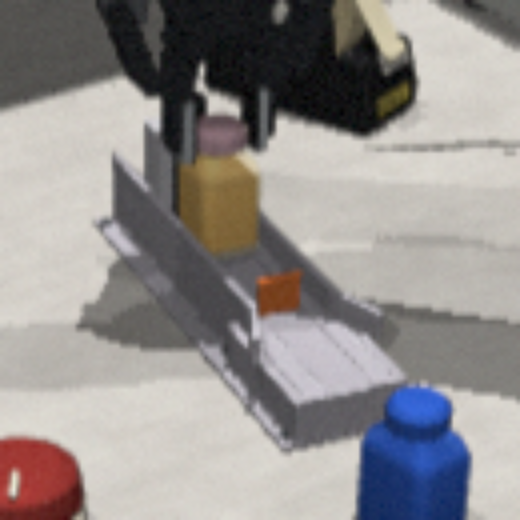

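View pics/w8.png

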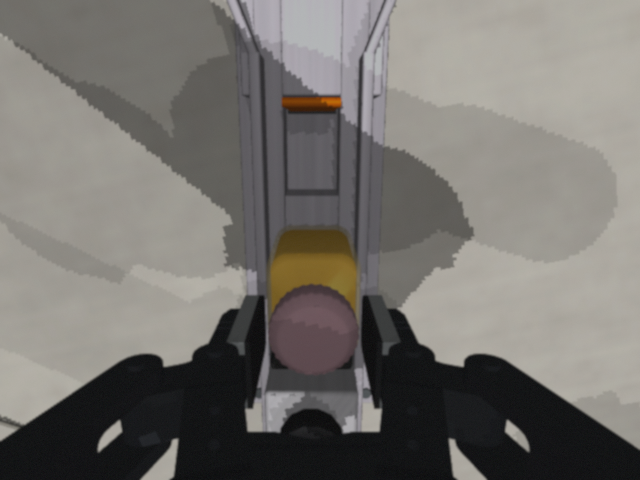

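Held at about 5 N for half a second (≈2 mm of buffer travel). The jar is upright, and the flap is shut at (312,103) in the wrist view. Now easing off, lowering to the deck and releasing.

```bash
python3 - <<'E'
from plant import robot
from h import *
for x in(.0778,.0770,.0766):
  robot.move_straight(bay(x,0,.0745),vel=.02); robot.sleep(.1); F=st(robot,x,8)
  if F>-1.6: break
r=robot.move_straight(bay(x,0,.0715),vel=.01,contact_N=3); st(robot,r,8)
E
```

```text
0.0778 21.19 [0.0778 0.    ] 0.0745 Fbay -4.19 0.41 -0.28 0.42
0.077 21.68 [0.0772 0.    ] 0.0745 Fbay -2.9 0.72 -1.56 0.42
0.0766 22.16 [0.0767 0.    ] 0.0745 Fbay -1.64 0.65 -2.41 0.421
True 22.53 [ 0.0765 -0.0001] 0.0734 Fbay -0.57 -0.72 5.31 0.418
```

```bash
python3 - <<'E'
from plant import robot
from h import *
robot.move_straight(bay(.0766,0,.0737),vel=.01); st(robot,"pre",8)
robot.grip(.7); robot.sleep(.3); st(robot,"open",8)
p=robot.sense()["tcp_pos"]
robot.move_straight([p[0],p[1],.20],vel=.12)
robot.sleep(.5)
for n in("scene","wrist","top"):
  f=robot.grab_frame(n); pickle.dump(f,open(n+"9.pkl","wb")); im=f["image"][:,:,::-1]
  if n=="scene": im=cv2.resize(im[170:300,270:400],None,fx=4,fy=4)
  cv2.imwrite(f"pics/{n}9.png",im)
st(robot,"up",3)
E
```

```text
pre 23.07 [ 0.0766 -0.0001] 0.0736 Fbay -0.7 -0.24 0.2 0.421
open 23.86 [0.0766 0.    ] 0.0737 Fbay -0.1 0.13 -0.04 0.702
up 25.76 [0.0766 0.    ] 0.2 Fbay 0.1 -0.21 0.35 0.702
```

View pics/scene9.png

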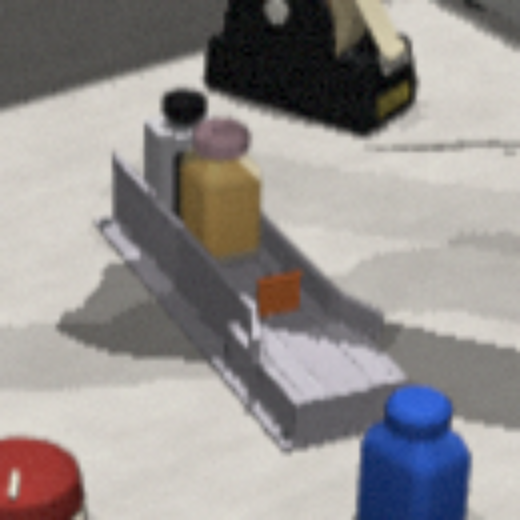

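View pics/wrist9.png

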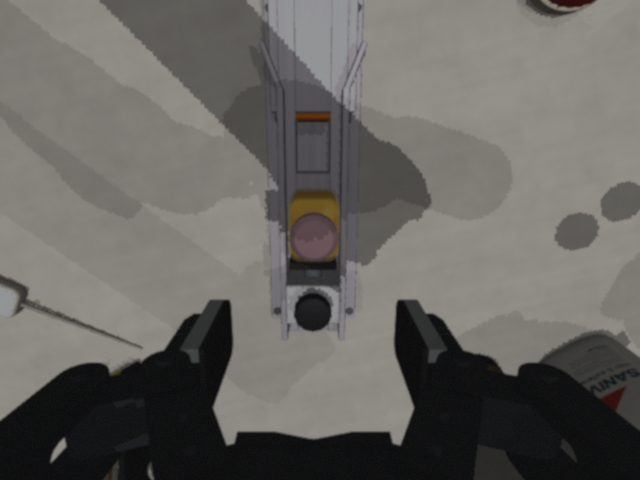

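View pics/top9.png

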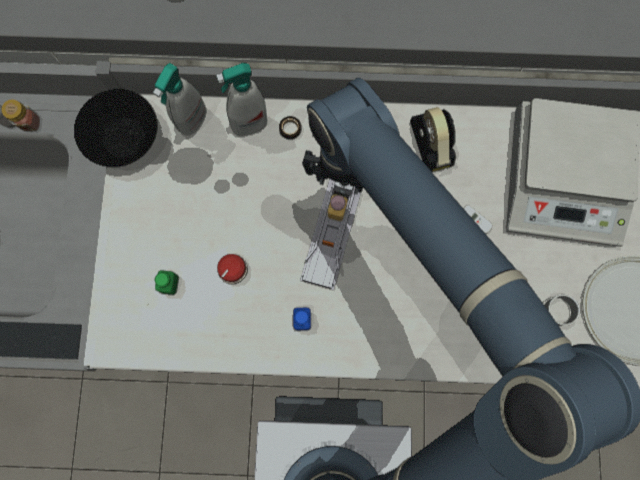

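```bash
python3 - <<'E'
from h import *
f=pickle.load(open("wrist9.pkl","rb")); cv2.imwrite("pics/w9c.png",cv2.resize(f["image"][180:340,260:370,::-1],None,fx=4,fy=3.7,interpolation=cv2.INTER_CUBIC))
P,m=cloud(f,285,345,205,265);k=m&(P[...,2]>.101)&(P[...,2]<.108);Q=P[k];print(len(Q),Q[:,2].std(),tobay(Q.mean(0)),np.median(Q[:,2]))
A=np.c_[Q[:,:2]-Q[:,:2].mean(0),np.ones(len(Q))];print("cap slope",np.linalg.lstsq(A,Q[:,2],rcond=None)[0])
E
```

```text
1701 0.0012702530252406764 [0.0740316  0.00026713] 0.10452279309386195
cap slope [ 0.02003757 -0.00509098  0.10424131]
```

View pics/w9c.png

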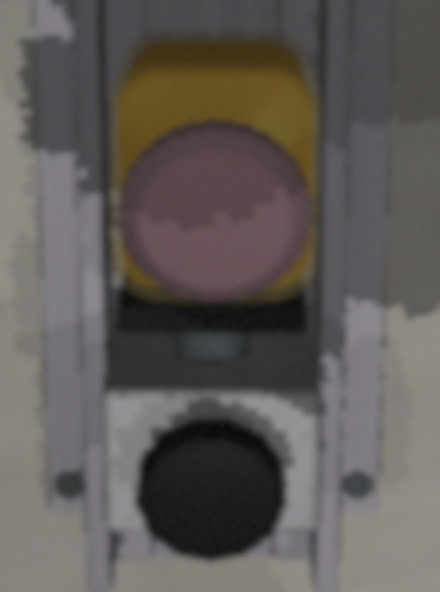

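The jar stands upright (cap at 0.1045 m, slope 0.02), centred within 0.3 mm, with no gap to the buffer. The flap is shut, so I'm handing in.

```bash
python3 - <<'E'
from plant import robot
print(robot.close_job())
E
```

```text
the job is handed in; nothing more can be done
None
```

I stood the amber jar on the entry ledge and slid it about 2 mm above the deck through the flap. It then felt the buffer at a tool position of about bay x = 76 mm. I pressed to about 5 N (roughly 2 mm of buffer travel by tool movement) for over half a second. Then I eased off, set the jar on the deck, let go and drew back. The job was handed in at about 26 s of the 64 s allowed.

**Last checks:**
- **Jar:** it stands upright (cap slope about 0.02 rad, cap top at 0.1045 m). It is centred in the lane within about 0.3 mm, with its cap at bay x of about 74 mm. There is no visible gap to the buffer.
- **Flap and gripper:** the flap is shut behind the jar, and the gripper is clear with the wrist force near zero.
- **Bystanders:** the timer looked unmoved. The arm hid the shaker and most of the thermometer in the last overhead picture, so I did not confirm those two, but the arm never worked near them.

**Disagreements and gaps:**
- The first contact stop at 3 N left almost no steady force, so it came just at first touch or from noise. I repeated the approach in 1 mm steps to find the true contact.
- I never saw the flap held down. I only saw it upright before and after the jar passed.
- The pin cannot be seen behind the jar. That it is pushed in is inferred from the contact force and the closed gap.

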